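# Build the test-sieve stack on the shaker

## Robot

A 7-joint arm with a two-finger parallel gripper is mounted at the origin on the work surface. World frame = base frame: x ahead of the robot, y to its left, z up, the work surface at z = 0. Lengths are in m, angles in rad, forces in N, time in s.
With the tool pointing down it reaches from about 0.35 to 0.9 m from the base axis. Payload 8.1 kg.
Tool frame: the origin (TCP) lies between the finger pads; the fingertips stand ahead of it and the grasp point (between the pads) is the TCP (arm.nose_length is the z of the fingertips in the tool frame, in m); z points along the fingers, y is the line along which they close (so a half turn about z gives the same grasp; the last joint's range is limited). The gripper opens to 92 mm and grips with 3 to 60 N. Pads are 19 mm wide; open, the fingers measure 130 mm over their backs; the gripper's body (75 mm by 190 mm) begins 47 mm behind the grasp point.
Start: joints at [-1.226, 0.434, 0.025, 1.573, -0.012, 1.134, -0.075], TCP at [0.271, 0.563, 0.218] pointing down, gripper open.
Joint ranges: [-2.62, 2.62], [-0.44, 2.09], [-1.27, 1.32], [0.08, 2.57], [-1.32, 4.46], [0.12, 2], [-2.74, 2.74]. Speed limits (rad/s): [2.22, 2.22, 3.01, 3.01, 3.14, 3.14, 3.14].

## Interface

Orientations are given as a rotation vector (axis times angle).
In Python, from cell import sensors, optics, arm gives the robot as it stands.
- The arm moves only by the tool arm_command, never from a script. Its argument "deltas" is one flat list of numbers, 7 for each row, row after row: the turn, a rotation vector about the world's x, y, z as a fraction of full scale, then the shift along the world's x, y, z as a fraction of full scale, then the finger opening in mm, from 0 to 91.8. In form: [wx, wy, wz, dx, dy, dz, fingers, wx, wy, wz, dx, dy, dz, fingers, ...]. A call has 1 to 20 rows; each row is the pose to reach, as a shift and turn from the pose commanded when the call began; what a row does not reach only later rows make up. Full scale, the value 1, is 1 m for a shift and 90 degrees for a turn. A row lasts 1/10 s, in which the tool goes at most 50 mm and 8.59 degrees, less where a joint would pass 70% of its speed; a pose out of reach is approached as far as the arm can. A call with a number of a shift or a turn outside -1 to 1 is refused whole. A call with a gripper value outside its range is refused whole. The fingers move at their own pace and stop on an object; "force" is the grip in N (left out, the last holds). Time passes only in rows, so rows that repeat a pose let the fingers close. It gives the time, the measured TCP pose, the force, the opening and the grip force at its end, in the units of the state.
- sensors.observe(): the state, without advancing time (a new reading comes with each control period).
- optics.get_image(name): name is "scene" or "top" or "wrist"; returns the picture (420x560x3 uint8, blue, green, red); there is no depth.
- optics.calibration(name): a dict with "camera_matrix" (3x3 intrinsics, pixels), "D" ([k1, k2, p1, p2, k3] as OpenCV has them; the pictures are not rectified), "rvec" (rotation vector, rad) and "tvec" (3), from world to camera coordinates, as OpenCV has them. Camera axes: x right, y down, z forward; pixel columns grow to the right and rows downward; lengths in m; the calibration is good to about 2 mm. A picture is of the moment at which its call begins: read the wrist's pose just before it. calibration takes no time and is no camera call; for the wrist camera it gives the pose at the moment of the call.
- arm.sign_off(): hands the job in; it is judged then, once.
The state is a dict: "clock": time; "joints": joint angles; "dq": joint speeds; "joint_efforts": joint torques, N m; "position": TCP position; "ee_rot": TCP orientation; "force": force on the tool from outside, world axes, zero at the start; "ft_torque": the same for the moment, N m; "width": opening from 0.0 (shut) to 1.0 (fully open); "gripper_force": force on a finger pad.
Only numpy, scipy, OpenCV 4.12 (cv2) and the standard library are available. Lean on these libraries where they do the work, as an engineer would, in place of code of your own. Each camera call takes 0.05 s, during which the arm holds its last target. There are 200 camera calls.

## Task

Build the sieve stack in the middle of the black rubber pad on the sieve shaker: from the bottom up the plain steel receiver pan, the fine sieve (blue rim), the medium sieve (yellow rim), the coarse sieve (red rim) and last the lid with the black knob, each fully home in the one below and level. Leave the green-rimmed spare sieve, the amber jar and the brush where they are, set every piece down gently without dropping it, and let go of the stack.

Things in the scene. Friction and masses are not known exactly. Their poses are not given: they have to be found in the camera images.
- pan: receiver pan: plain steel cup without coloured rim or mesh, closed flat floor, 32 mm high, outside diameter 64 mm, inside 58.6 mm, floor 10 mm thick, open at the top. Loose, 75 to 155 g, upright on the bench. Origin: centre of the underside, z up
- sieve_fine: fine test sieve, BLUE rim, dense grey gauze. Loose, round, 32 mm high, 60 to 120 g. Steel frame 8 to 32 mm above the underside, 64 mm outside, 58.6 mm inside, open above the gauze. Skirt 0 to 8 mm, 54.6 mm wide, tapering to 50 mm at the underside: it drops into the open top below (2 mm play) until the frame sits on that rim, so a piece fully home adds 24 mm. Origin: centre of underside, z up
- sieve_medium: medium test sieve: YELLOW rim, square wire mesh of 3.3 mm pitch; frame, skirt, sizes and mass as the fine sieve. Loose, stands on its skirt on the bench. Origin: centre of the underside, z up
- sieve_coarse: coarse test sieve: RED rim, square wire mesh of 6.3 mm pitch; frame, skirt, sizes and mass as the fine sieve. Loose, stands on its skirt on the bench. Origin: centre of the underside, z up
- lid: steel lid of the stack: skirt (0 to 8 mm) as the sieves', on it a disc of diameter 64 mm from 8 to 12 mm above the underside, and on that a black round knob to grip it by, diameter 22 mm, from 12 to 40 mm. Origin: centre of the underside, z up. Loose, 60 to 130 g, stands on its skirt on the bench
- shaker: sieve shaker, fixed: white housing 200 (x) by 240 (y) mm, 66 mm high; on it a round aluminium plate (diameter 160 mm, top at 91 mm) with a round black rubber pad in the middle (diameter 80 mm, flat top at 93 mm). Origin: on the bench under the pad's centre, z up. Undersides of the stacked pieces above this origin: pan 93 mm, fine 117, medium 141, coarse 165, lid 189
- sieve_spare: spare test sieve, not for this stack: same frame and sizes, GREEN rim, wire mesh with 4.5 mm pitch. Stands among the other sieves; leave it alone. Origin: centre of the underside
- jar: small amber jar with a white screw cap, diameter 48 mm, 39 mm high, standing behind the sieves; leave it alone. Origin: centre of the underside
- brush: flat sieve brush lying on the bench behind the sieves, 197 mm long, 26 mm wide, 16 mm high, wooden handle; leave it alone. Origin: on the bench below its middle, x along it towards the bristles

How it is judged:
By the outcome, as a careful person would: the job done as asked, in the order asked, and still so for the second after the job is handed in, with the robot touching nothing.
It also fails if it takes over 122 s, if anything falls off the work surface, if the arm or the gripper's body presses on something with over 40 N, if the wrist force passes 120 N, or if a joint passes its speed limit or range.

## Working session

There is one attempt and no reset: what is moved stays moved. The work goes in short steps, Python scripts to look and compute and a tool call to move; the robot and the scene stay as the last step left them, time stands still between calls to the robot, and variables do not carry over. Pictures are saved under pics/ and viewed, at most 15 in all, crops included, and the job is handed in when it is done.

Besides the shell and the picture viewer there is one more tool, called after "Call:" as name(argument=value, ...) on one line, values as JSON. arm_command: Moves the arm, as the interface text tells. Its arguments: {"type":"object","properties":{"deltas":{"type":"array","items":{"type":"number"}},"force":{"type":"number"}},"required":["deltas"]}

```bash
mkdir -p pics; python3 - <<'E'
from cell import sensors, optics, arm
import cv2
s=sensors.observe();print(s, arm.nose_length)
for n in("scene","top"):
    cv2.imwrite(f"pics/{n}0.png",optics.get_image(n)); c=optics.calibration(n);print(n,c)
E
```

```text
{'clock': 0.0, 'joints': array([-1.22555054,  0.43524164,  0.02498986,  1.57413109, -0.01159124,
        1.13397737, -0.07510613]), 'dq': array([-0.00147882,  0.00193116,  0.00105932,  0.00041271,  0.00124179,
        0.0001439 , -0.00087728]), 'joint_efforts': array([-3.44820037e-04, -6.67861247e+01,  9.84820314e-01, -3.14458144e+01,
       -6.05315901e-02,  4.32279613e-02,  1.39234121e-04]), 'position': array([0.2704733 , 0.56284765, 0.21742044]), 'ee_rot': array([-6.97700596e-01, -3.06293364e+00,  2.51352122e-03]), 'force': array([-0.5672806 ,  0.0821136 , -0.09309509]), 'ft_torque': array([-0.00109473,  0.00253077,  0.01329996]), 'gripper_force': 0.0, 'width': 0.999490912783948} 0.019
scene {'camera_matrix': array([[401.90244806,   0.        , 279.13510929],
       [  0.        , 401.90244806, 205.92997782],
       [  0.        ,   0.        ,   1.        ]]), 'D': array([-0.06001966,  0.        ,  0.        ,  0.        ,  0.        ]), 'rvec': array([ 2.10740611,  0.8290325 , -0.40986427]), 'tvec': array([-0.46345437, -0.23872907,  1.23609152])}
top {'camera_matrix': array([[452.12663594,   0.        , 270.23819259],
       [  0.        , 452.12663594, 214.6288488 ],
       [  0.        ,   0.        ,   1.        ]]), 'D': array([-0.1534551,  0.       ,  0.       ,  0.       ,  0.       ]), 'rvec': array([ 2.12813031, -2.18219744,  0.19563395]), 'tvec': array([0.01622899, 0.62226638, 0.92301932])}
```

View pics/top0.png

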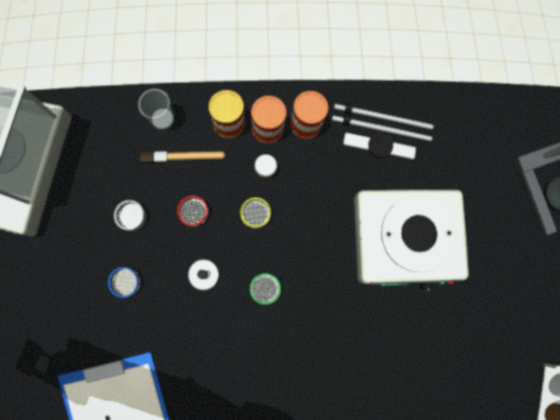

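View pics/scene0.png

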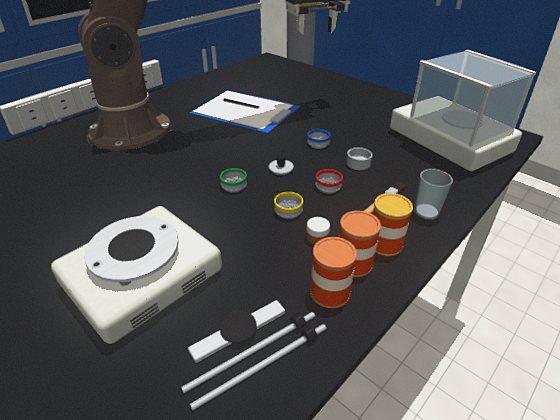

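The top view shows the pan at (129,215), red (193,211), yellow (256,212), blue (124,282), lid (203,275), spare green (265,289) and the pad at (419,233). The scene view agrees.

```bash
cat > h.py <<'E'
import cv2, numpy as np
from cell import sensors, optics, arm
def ray(c,uv,z):
    R=cv2.Rodrigues(np.array(c["rvec"]))[0]; t=np.array(c["tvec"])
    p=cv2.undistortPoints(np.float64(uv).reshape(-1,1,2),c["camera_matrix"],c["D"]).reshape(-1,2)
    d=np.c_[p,np.ones(len(p))]@R; o=-R.T@t
    return (o+d*((z-o[2])/d[:,2])[:,None])[:,:2]
def circ(P):   # algebraic circle fit
    A=np.c_[2*P,np.ones(len(P))]; s=np.linalg.lstsq(A,(P**2).sum(1),rcond=None)[0]
    return s[:2],np.sqrt(s[2]+s[:2]@s[:2])
def proj(c,P): return cv2.projectPoints(np.float64(P).reshape(-1,1,3),c["rvec"],c["tvec"],c["camera_matrix"],c["D"])[0].reshape(-1,2)
E
python3 - <<'E'
from h import *
im=cv2.imread("pics/top0.png");c=optics.calibration("top")
hsv=cv2.cvtColor(im,cv2.COLOR_BGR2HSV)
for n,u,v,z,zl in [("pan",129,215,.032,0),("red",193,211,.032,0),("yel",256,212,.032,0),("blue",124,282,.032,0),("lid",203,275,.012,0),("green",265,289,.032,0),("pad",419,233,.093,1)]:
    r=26
    g=hsv[v-r:v+r,u-r:u+r]
    m=(g[...,2]<70) if zl else ((g[...,2]>80)|((g[...,1]>100)&(g[...,2]>60)))
    k,l,st,ce=cv2.connectedComponentsWithStats(m.astype(np.uint8)); i=l[r,r] or 1+np.argmax(st[1:,4])
    if not zl: i=1+np.argmax(st[1:,4])
    co=max(cv2.findContours((l==i).astype(np.uint8),cv2.RETR_EXTERNAL,cv2.CHAIN_APPROX_NONE)[0],key=cv2.contourArea).reshape(-1,2)+[u-r,v-r]
    hull=cv2.convexHull(co.astype(np.int32)).reshape(-1,2)
    C,R=circ(ray(c,co,z)); print(n,C.round(4),R.round(4), ray(c,[[u,v]],z)[0].round(4))
w=optics.calibration("wrist");s=sensors.observe()
R=cv2.Rodrigues(s["ee_rot"])[0];Rw=cv2.Rodrigues(w["rvec"])[0];o=-Rw.T@w["tvec"]
print("cam in tool",R.T@(o-s["position"]),"\n",(R.T@Rw.T).round(3),w["camera_matrix"][0,0]);print(R.round(3))
E
```

```text
pan [0.6319 0.3119] 0.0339 [0.6311 0.3103]
red [0.6391 0.1711] 0.0342 [0.6367 0.1686]
yel [0.6315 0.0329] 0.0342 [0.6313 0.031 ]
blue [0.4854 0.323 ] 0.0345 [0.4852 0.3195]
lid [0.4994 0.1504] 0.0337 [0.4978 0.1501]
green [0.4658 0.0161] 0.0339 [0.4645 0.0157]
pad [ 0.5695 -0.3073] 0.0357 [ 0.5696 -0.3073]
cam in tool [ 8.18725587e-02  2.94120424e-05 -1.66212414e-01] 
 [[-0.    -0.954 -0.301]
 [ 1.     0.    -0.001]
 [ 0.001 -0.301  0.954]] 371.57194629262045
[[-0.901  0.433 -0.   ]
 [ 0.433  0.901 -0.001]
 [-0.    -0.001 -1.   ]]
```

Call:
arm_command(deltas=[0,0,0.1,0.03,-0.03,0,91,0,0,0.2,0.07,-0.06,0,91,0,0,0.286,0.12,-0.1,-0.01,91,0,0,0.286,0.16,-0.14,-0.03,91,0,0,0.286,0.2,-0.17,-0.05,91,0,0,0.286,0.24,-0.2,-0.07,91,0,0,0.286,0.28,-0.22,-0.08,91,0,0,0.286,0.32,-0.24,-0.09,91,0,0,0.286,0.345,-0.25,-0.09,91,0,0,0.286,0.361,-0.252,-0.09,91,0,0,0.286,0.361,-0.252,-0.09,91,0,0,0.286,0.361,-0.252,-0.09,91], force=30)

```text
clock: 1.3
position: [0.631, 0.3116, 0.1275]
ee_rot: [0.002, -3.14, -0.0]
force: [-0.4, 1.0, 0.9]
width: 0.991
gripper_force: 0.0
```

```bash
cat > w.py <<'E'
import sys
from h import *
s=sensors.observe();c=optics.calibration("wrist");im=optics.get_image("wrist")
n=sys.argv[1];cv2.imwrite(f"pics/{n}.png",im)
R=cv2.Rodrigues(s["ee_rot"])[0];print(s["clock"],s["position"].round(4),R.round(3).tolist(),s["force"].round(1))
np.savez(f"pics/{n}.npz",**{k:np.array(v) for k,v in c.items()})
E
python3 w.py pan1
```

```text
1.3 [0.631  0.3116 0.1275] [[-1.0, -0.001, -0.001], [-0.001, 1.0, 0.0], [0.001, 0.0, -1.0]] [-0.4  1.   0.9]
```

View pics/pan1.png

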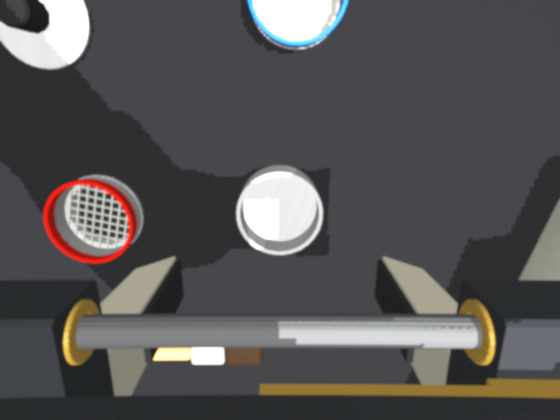

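The wrist view shows the pan's rim centred near (280,212), between the fingers and right of the red sieve. I'll fit the rim circles by projection from both cameras.

```bash
cat >> h.py <<'E'
def fit(im,c,x0,y0,z,R=.032,sgn=1,span=.008,step=.0005):
    g=cv2.GaussianBlur(im.max(2).astype(np.float32),(0,0),.8); a=np.linspace(0,2*np.pi,120,False)
    best=(-1e9,)
    for x in np.arange(x0-span,x0+span+1e-9,step):
        for y in np.arange(y0-span,y0+span+1e-9,step):
            v=[]
            for r in(R-.0015,R+.0015):
                p=proj(c,np.c_[x+r*np.cos(a),y+r*np.sin(a),a*0+z]).astype(np.float32)
                v.append(cv2.remap(g,p[:,:1],p[:,1:],cv2.INTER_LINEAR)[:,0])
            s=np.clip(sgn*(v[0]-v[1]),-60,60).mean()
            if s>best[0]: best=(s,x,y)
    return np.round(best,4)
def load(n): return cv2.imread(f"pics/{n}.png"),dict(np.load(f"pics/{n}.npz"))
E
python3 - <<'E'
from h import *
im=cv2.imread("pics/top0.png");c=optics.calibration("top")
for n,x,y,z,r,s in [("pan",.632,.312,.032,.032,1),("red",.639,.171,.032,.032,1),("yel",.6315,.033,.032,.032,1),("blue",.485,.323,.032,.032,1),("lid",.4994,.15,.012,.032,1),("pad",.5695,-.3073,.093,.04,-1)]:
    print(n,fit(im,c,x,y,z,r,s))
im,c=load("pan1")
print("wrist pan",fit(im,c,.632,.312,.032),"red",fit(im,c,.639,.171,.032))
E
```

```text
pan [50.7887  0.6325  0.3135]
red [41.5494  0.6385  0.171 ]
yel [4.65793e+01 6.31500e-01 3.35000e-02]
blue [45.3367  0.4855  0.324 ]
lid [60.      0.4984  0.15  ]
pad [60.      0.569  -0.3078]
wrist pan [60.      0.6315  0.3115] red [60.      0.6385  0.1705]
```

Call:
arm_command(deltas=[0,0,0,0,0,-0.02,91,0,0,0,0,0,-0.05,91,0,0,0,0,0,-0.08,91,0,0,0,0,0,-0.095,91,0,0,0,0,0,-0.1,91,0,0,0,0,0,-0.1,91,0,0,0,0,0,-0.1,76,0,0,0,0,0,-0.1,66,0,0,0,0,0,-0.1,60,0,0,0,0,0,-0.1,60,0,0,0,0,0,-0.1,60,0,0,0,0,0,-0.1,60], force=25)

```text
clock: 2.55
position: [0.6317, 0.3114, 0.0284]
ee_rot: [-0.002, 3.142, 0.0]
force: [0.1, 0.3, -0.1]
width: 0.657
gripper_force: 0.0
```

```bash
python3 w.py pan2; python3 -c "
from cell import sensors;s=sensors.observe();print(s['width']*91.8,s['gripper_force'])"
```

```text
2.55 [0.6317 0.3114 0.0284] [[-1.0, -0.001, 0.0], [-0.001, 1.0, 0.0], [-0.0, 0.0, -1.0]] [ 0.1  0.3 -0.1]
60.094978235409904 0.0
```

View pics/pan2.png

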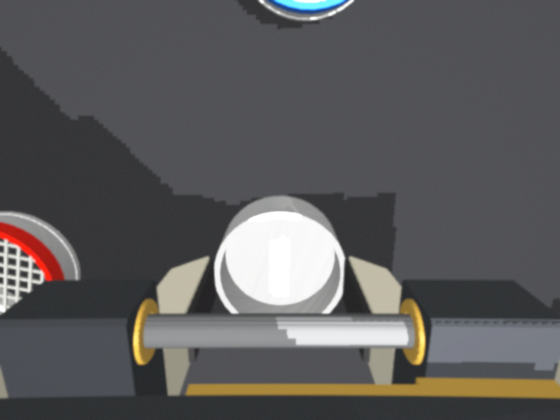

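The fingers sit on either side of the pan (rim centre near (280,262)). There's no contact force yet, so I'll close further and see where they stop.

Call:
arm_command(deltas=[0,0,0,0,0,0,57,0,0,0,0,0,0,55,0,0,0,0,0,0,53], force=10)

```text
clock: 2.9
position: [0.6316, 0.3114, 0.0282]
ee_rot: [0.002, -3.142, 0.0]
force: [-0.6, 1.1, -0.8]
width: 0.588
gripper_force: 0.0
```

```bash
python3 w.py pan3; python3 - <<'E'
from h import *
s=sensors.observe();print(s['width']*91.8,s['gripper_force'])
for n in("pan2","pan3"):
    im,c=load(n);print(fit(im,c,.632,.312,.032,span=.02,step=.001))
print(proj(c,[[s['position'][0],s['position'][1]+d,.028] for d in(-.03,0,.03)]).round(0))
E
```

```text
2.9 [0.6316 0.3114 0.0282] [[-1.0, -0.001, -0.0], [-0.001, 1.0, -0.0], [0.0, -0.0, -1.0]] [-0.6  1.1 -0.8]
52.906088078000806 0.0
[41.308  0.631  0.312]
[24.406  0.632  0.313]
[[218. 270.]
 [279. 270.]
 [340. 270.]]
```

View pics/pan3.png

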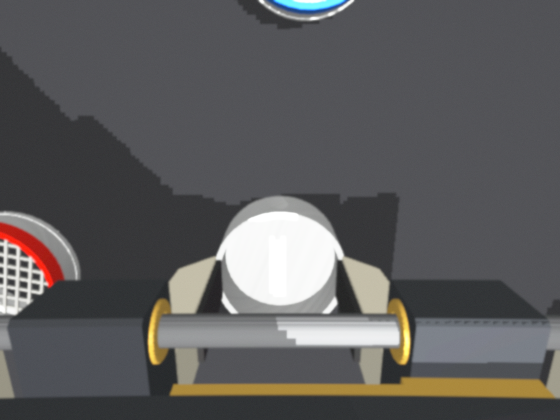

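The fingers now overlap the rim at about (222,260) and (340,260) with no contact, so they seem to be above the pan. I'll compare the projected fingertip geometry with the picture.

```bash
python3 - <<'E'
from h import *
print(arm.nose_length,[a for a in dir(arm) if a[0]!='_'])
im,c=load("pan1");T=np.array([.631,.3116,.1275])
for z in(-.047,-.02,-.0,.019):
    print(z,[proj(c,[T+[dx,.046,-z]])[0].round(0).tolist() for dx in(-.0095,.0095)])
im,c=load("pan3");T=np.array([.6316,.3114,.0282])
for z in(-.02,-.0,.019):
    print(z,[proj(c,[T+[dx,.0265,-z]])[0].round(0).tolist() for dx in(-.0095,.0095)])
E
```

```text
0.019 ['PlanningError', 'nose_length', 'sign_off']
-0.047 [[406.0, 305.0], [401.0, 350.0]]
-0.02 [[385.0, 271.0], [382.0, 310.0]]
-0.0 [[374.0, 253.0], [371.0, 288.0]]
0.019 [[365.0, 239.0], [363.0, 271.0]]
-0.02 [[340.0, 271.0], [338.0, 310.0]]
-0.0 [[334.0, 253.0], [332.0, 288.0]]
0.019 [[329.0, 238.0], [327.0, 271.0]]
```

The fingertips project about 38 mm higher than `nose_length` implies (tip at tool z ≈ -0.019 rather than +0.019). That explains why the fingers closed above the pan. I'll open, go lower by 28 mm with a force check, and close lightly.

Call:
arm_command(deltas=[0,0,0,0,0,0.005,91,0,0,0,0,0,0.005,91,0,0,0,0,0,0,91,0,0,0,0,0,0,91,0,0,0,0,0,-0.01,91,0,0,0,0,0,-0.015,91,0,0,0,0,0,-0.02,91,0,0,0,0,0,-0.025,91,0,0,0,0,0,-0.028,91,0,0,0,0,0,-0.028,85,0,0,0,0,0,-0.028,75,0,0,0,0,0,-0.028,65,0,0,0,0,0,-0.028,60,0,0,0,0,0,-0.028,60,0,0,0,0,0,-0.028,60], force=8)

```text
clock: 4.45
position: [0.6318, 0.3115, 0.0005]
ee_rot: [-0.002, 3.141, 0.0]
force: [-0.1, -0.4, 1.6]
width: 0.696
gripper_force: 8.0
```

```bash
python3 w.py pan4
```

```text
4.45 [6.318e-01 3.115e-01 5.000e-04] [[-1.0, -0.001, 0.0], [-0.001, 1.0, 0.0], [-0.0, 0.0, -1.0]] [-0.1 -0.4  1.6]
```

View pics/pan4.png

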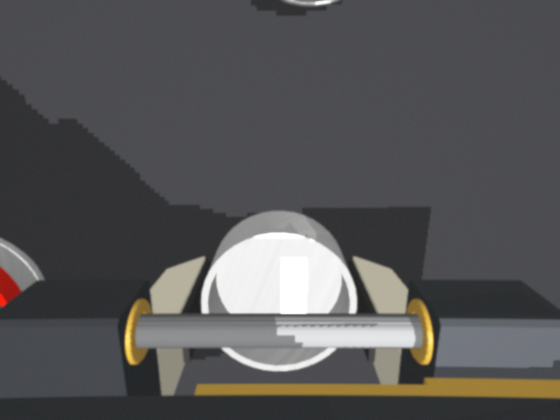

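The pan is now held at 64 mm with 8 N. I'll regrip 4 mm lower and harder, then lift.

Call:
arm_command(deltas=[0,0,0,0,0,0,72,0,0,0,0,0,0,72,0,0,0,0,0,-0.004,72,0,0,0,0,0,-0.004,66,0,0,0,0,0,-0.004,58,0,0,0,0,0,-0.004,58,0,0,0,0,0,-0.004,58,0,0,0,0,0,-0.004,58], force=25)

```text
clock: 5.3
position: [0.6316, 0.3114, -0.0038]
ee_rot: [-0.002, 3.142, 0.0]
force: [-0.0, -0.7, -1.7]
width: 0.69
gripper_force: 25.0
```

Call:
arm_command(deltas=[0,0,0,0,0,0.005,58,0,0,0,0,0,0.02,58,0,0,0,0,0,0.05,58,0,0,0,-0.001,-0.01,0.085,58,0,0,0,-0.003,-0.03,0.12,58,0,0,0,-0.006,-0.06,0.145,58,0,0,0,-0.01,-0.095,0.155,58,0,0,0,-0.014,-0.135,0.155,58,0,0,0,-0.018,-0.175,0.155,58,0,0,0,-0.022,-0.215,0.155,58,0,0,0,-0.026,-0.255,0.155,58,0,0,0,-0.03,-0.295,0.155,58,0,0,0,-0.034,-0.335,0.155,58,0,0,0,-0.038,-0.375,0.155,58,0,0,0,-0.042,-0.41,0.155,58,0,0,0,-0.045,-0.44,0.155,58,0,0,0,-0.047,-0.46,0.155,58,0,0,0,-0.048,-0.47,0.155,58,0,0,0,-0.048,-0.47,0.155,58])

```text
clock: 7.2
position: [0.5836, -0.1601, 0.1522]
ee_rot: [0.001, 3.141, -0.001]
force: [-0.4, 0.6, -0.2]
width: 0.693
gripper_force: 25.0
```

```bash
python3 w.py pad1;python3 - <<'E'
from h import *
im,c=load("pad1")
print(fit(im,c,.569,-.3078,.093,.04,-1,span=.006), fit(im,c,.569,-.3078,.091,.08,1,span=.006))
E
```

```text
7.2 [ 0.5836 -0.1601  0.1522] [[-1.0, 0.001, 0.001], [0.001, 1.0, -0.001], [-0.001, -0.001, -1.0]] [-0.4  0.6 -0.2]
[43.1773  0.5695 -0.3058] [12.1704  0.57   -0.3093]
```

View pics/pad1.png

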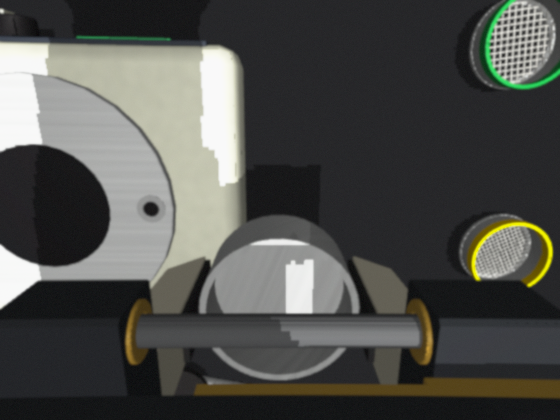

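The pan is held level, with its rim around (280,308), and the pad is visible at left around (45,205). Next I'll carry it over the pad and lower it.

Call:
arm_command(deltas=[0,0,0,-0.002,-0.02,0,58,0,0,0,-0.006,-0.055,0,58,0,0,0,-0.01,-0.095,0,58,0,0,0,-0.013,-0.125,0,58,0,0,0,-0.014,-0.142,0,58,0,0,0,-0.014,-0.147,0,58,0,0,0,-0.014,-0.147,-0.005,58,0,0,0,-0.014,-0.147,-0.02,58,0,0,0,-0.014,-0.147,-0.035,58,0,0,0,-0.014,-0.147,-0.048,58,0,0,0,-0.014,-0.147,-0.055,58,0,0,0,-0.014,-0.147,-0.058,58,0,0,0,-0.014,-0.147,-0.058,58,0,0,0,-0.014,-0.147,-0.058,58])

```text
clock: 8.65
position: [0.57, -0.3058, 0.0937]
ee_rot: [-0.002, 3.141, -0.0]
force: [-0.8, -0.5, -0.7]
width: 0.691
gripper_force: 25.0
```

```bash
python3 w.py pad2;python3 - <<'E'
from h import *
im,c=load("pad2");s=sensors.observe();x,y,z=s["position"]
print("pan held",fit(im,c,x,y,z+.0358))
t=optics.get_image("top");cv2.imwrite("pics/top1.png",t);ct=optics.calibration("top")
print("pan top",fit(t,ct,.569,-.307,z+.0358))
p=proj(ct,[[.57,-.307,.093]])[0].astype(int)
cv2.imwrite("pics/padcrop.png",np.hstack([cv2.resize(im,None,fx=.9,fy=.9,interpolation=3)[:378,:504],cv2.resize(t[p[1]-32:p[1]+31,p[0]-24:p[0]+24],None,fx=6,fy=6)[:378]]))
E
```

```text
8.65 [ 0.57   -0.3058  0.0937] [[-1.0, -0.001, 0.001], [-0.001, 1.0, -0.0], [-0.001, -0.0, -1.0]] [-0.8 -0.5 -0.7]
pan held [14.3727  0.578  -0.3024]
pan top [ 5.8278  0.5685 -0.299 ]
```

View pics/padcrop.png

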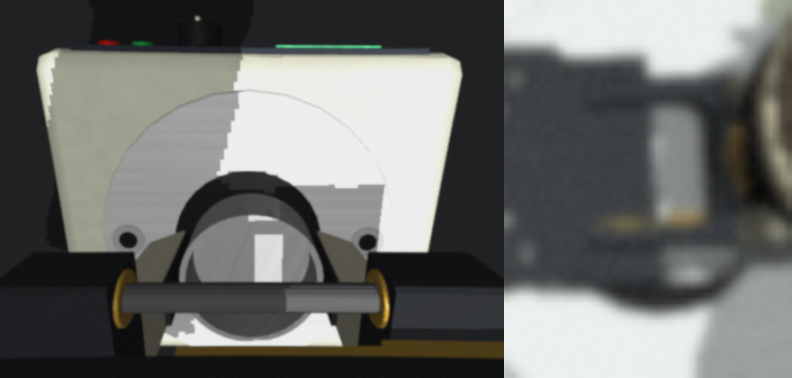

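The pan is 4 mm above the pad, and the plate's two holes put the pad's centre about 1.5 mm to the left (-y). I'll correct for that, set the pan down and release.

Call:
arm_command(deltas=[0,0,0,-0.0005,-0.0015,0,58,0,0,0,-0.0005,-0.0015,-0.002,58,0,0,0,-0.0005,-0.0015,-0.003,58,0,0,0,-0.0005,-0.0015,-0.004,58,0,0,0,-0.0005,-0.0015,-0.0045,58,0,0,0,-0.0005,-0.0015,-0.0045,58])

```text
clock: 9.35
position: [0.5691, -0.3071, 0.0887]
ee_rot: [0.002, -3.142, -0.0]
force: [-0.4, 0.5, 0.4]
width: 0.691
gripper_force: 25.0
```

Call:
arm_command(deltas=[0,0,0,0,0,-0.0007,58,0,0,0,0,0,-0.0014,58,0,0,0,0,0,-0.0014,58])

```text
clock: 9.65
position: [0.5692, -0.3071, 0.0887]
ee_rot: [-0.002, 3.141, -0.0]
force: [-4.3, 2.8, 12.2]
width: 0.695
gripper_force: 25.0
```

Call:
arm_command(deltas=[0,0,0,0,0,0.0008,58,0,0,0,0,0,0.0008,65,0,0,0,0,0,0.0008,70,0,0,0,0,0,0.0008,80,0,0,0,0,0,0.0008,88,0,0,0,0,0,0.015,90,0,0,0,0,0,0.045,90,0,0,0,0,0,0.065,90])

```text
clock: 10.45
position: [0.5697, -0.3075, 0.1549]
ee_rot: [-0.002, 3.14, -0.001]
force: [1.0, -0.2, 0.4]
width: 0.978
gripper_force: 0.0
```

Call:
arm_command(deltas=[0,0,0,-0.007,0.05,0,90,0,0,0,-0.014,0.1,0,90,0,0,0,-0.02,0.15,0,90,0,0,0,-0.027,0.2,0,90,0,0,0,-0.034,0.25,0,90,0,0,0,-0.04,0.3,0,90,0,0,0,-0.047,0.35,0,90,0,0,0,-0.054,0.4,0,90,0,0,0,-0.06,0.45,0,90,0,0,0,-0.067,0.5,0,90,0,0,0,-0.074,0.55,0,90,0,0,0,-0.08,0.595,0,90,0,0,0,-0.084,0.62,-0.01,90,0,0,0,-0.084,0.63,-0.03,90,0,0,0,-0.084,0.63,-0.05,90,0,0,0,-0.084,0.63,-0.05,90,0,0,0,-0.084,0.63,-0.05,90])

```text
clock: 12.15
position: [0.4855, 0.3226, 0.1032]
ee_rot: [-0.001, 3.141, -0.0]
force: [-0.0, 0.4, 0.7]
width: 0.978
gripper_force: 0.0
```

```bash
python3 w.py blue1;python3 - <<'E'
from h import *
im,c=load("blue1")
print("blue",fit(im,c,.4855,.324,.032))
t=optics.get_image("top");cv2.imwrite("pics/top2.png",t);ct=optics.calibration("top")
print("pan",fit(t,ct,.569,-.3078,.125),"pad",fit(t,ct,.569,-.3078,.093,.04,-1))
p=proj(ct,[[.57,-.307,.093]])[0].astype(int)
cv2.imwrite("pics/c2.png",np.hstack([cv2.resize(im,(504,378)),cv2.resize(t[p[1]-32:p[1]+31,p[0]-24:p[0]+24],None,fx=6,fy=6)]))
E
```

```text
12.15 [0.4855 0.3226 0.1032] [[-1.0, -0.001, 0.0], [-0.001, 1.0, -0.0], [-0.0, -0.0, -1.0]] [-0.   0.4  0.7]
blue [59.357   0.4855  0.3225]
pan [14.3234  0.571  -0.3083] pad [54.451   0.57   -0.3083]
```

View pics/c2.png

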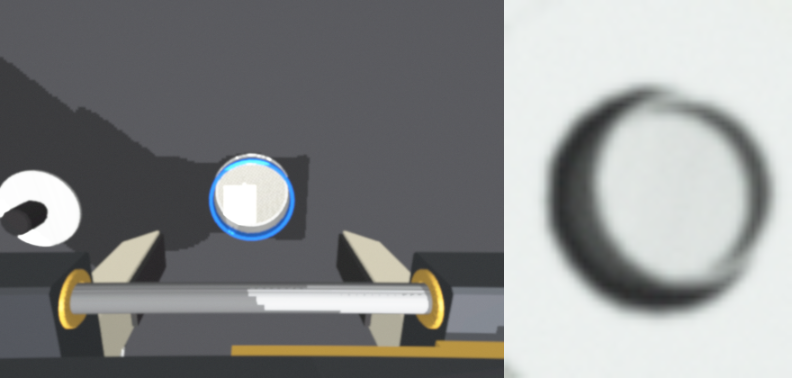

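The pan stands on the pad, concentric within about 2 mm after allowing for parallax. The blue sieve's rim is centred at (252,198) in the left crop, and its fit matches the TCP. Next I'll descend and grip it.

Call:
arm_command(deltas=[0,0,0,0,0,-0.02,90,0,0,0,0,0,-0.05,90,0,0,0,0,0,-0.08,90,0,0,0,0,0,-0.098,90,0,0,0,0,0,-0.106,85,0,0,0,0,0,-0.107,78,0,0,0,0,0,-0.107,70,0,0,0,0,0,-0.107,62,0,0,0,0,0,-0.107,58,0,0,0,0,0,-0.107,58,0,0,0,0,0,-0.107,58,0,0,0,0,0,-0.107,58], force=25)

```text
clock: 13.45
position: [0.486, 0.3234, -0.0034]
ee_rot: [-0.002, 3.14, 0.002]
force: [-1.0, -0.7, 7.4]
width: 0.697
gripper_force: 25.0
```

Call:
arm_command(deltas=[0,0,0,0,0,0.005,58,0,0,0,0,0,0.02,58,0,0,0,0,0,0.05,58,0,0,0,0.001,-0.01,0.085,58,0,0,0,0.004,-0.03,0.12,58,0,0,0,0.008,-0.06,0.145,58,0,0,0,0.013,-0.095,0.155,58,0,0,0,0.018,-0.135,0.155,58,0,0,0,0.023,-0.175,0.155,58,0,0,0,0.029,-0.215,0.155,58,0,0,0,0.034,-0.255,0.155,58,0,0,0,0.039,-0.295,0.155,58,0,0,0,0.045,-0.335,0.155,58,0,0,0,0.05,-0.375,0.155,58,0,0,0,0.055,-0.415,0.155,58,0,0,0,0.06,-0.455,0.155,58,0,0,0,0.066,-0.495,0.155,58,0,0,0,0.071,-0.535,0.155,58,0,0,0,0.076,-0.57,0.155,58,0,0,0,0.08,-0.6,0.155,58])

```text
clock: 15.45
position: [0.5649, -0.2794, 0.1516]
ee_rot: [-0.0, 3.141, -0.001]
force: [0.6, 0.7, -2.1]
width: 0.697
gripper_force: 25.0
```

Call:
arm_command(deltas=[0,0,0,0.002,-0.02,0,58,0,0,0,0.004,-0.028,0,58,0,0,0,0.004,-0.03,0,58,0,0,0,0.004,-0.03,-0.005,58,0,0,0,0.004,-0.03,-0.015,58,0,0,0,0.004,-0.03,-0.022,58,0,0,0,0.004,-0.03,-0.025,58,0,0,0,0.004,-0.03,-0.025,58,0,0,0,0.004,-0.03,-0.025,58])

```text
clock: 16.35
position: [0.5692, -0.307, 0.1254]
ee_rot: [0.002, -3.142, -0.0]
force: [0.7, -0.8, 0.0]
width: 0.699
gripper_force: 25.0
```

```bash
python3 w.py st1; python3 -c "
from h import *
im,c=load('st1');cv2.imwrite('pics/st1c.png',cv2.resize(im[180:400,130:430],None,fx=2.5,fy=2.5))"
```

```text
16.35 [ 0.5692 -0.307   0.1254] [[-1.0, -0.002, -0.0], [-0.002, 1.0, 0.0], [0.0, 0.0, -1.0]] [ 0.7 -0.8  0. ]
```

View pics/st1c.png

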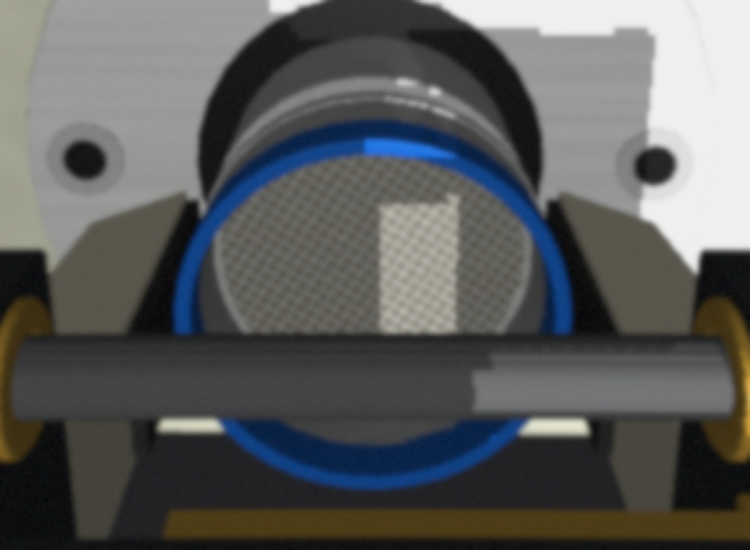

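The blue sieve hangs a few millimetres above the pan, and sieve, pan and pad share the axis at about u=372 in the crop. Lowering it.

Call:
arm_command(deltas=[0,0,0,0,0,-0.003,58,0,0,0,0,0,-0.006,58,0,0,0,0,0,-0.008,58,0,0,0,0,0,-0.01,58,0,0,0,0,0,-0.011,58,0,0,0,0,0,-0.0115,58,0,0,0,0,0,-0.0115,58])

```text
clock: 17.1
position: [0.5692, -0.3071, 0.1139]
ee_rot: [-0.002, 3.142, -0.0]
force: [0.6, -0.0, -1.3]
width: 0.699
gripper_force: 25.0
```

Call:
arm_command(deltas=[0,0,0,0,0,-0.0005,58,0,0,0,0,0,-0.001,58,0,0,0,0,0,-0.001,58])

```text
clock: 17.4
position: [0.5693, -0.3072, 0.1137]
ee_rot: [-0.002, 3.141, -0.0]
force: [-2.8, 1.5, 5.4]
width: 0.699
gripper_force: 25.0
```

Contact came at the expected home height. I'll release and go to yellow.

Call:
arm_command(deltas=[0,0,0,0,0,0.0006,58,0,0,0,0,0,0.0006,65,0,0,0,0,0,0.0006,70,0,0,0,0,0,0.0006,80,0,0,0,0,0,0.0006,88,0,0,0,0,0,0.015,90,0,0,0,0,0,0.045,90,0,0,0,0.009,0.05,0.05,90,0,0,0,0.018,0.1,0.05,90,0,0,0,0.027,0.15,0.05,90,0,0,0,0.036,0.2,0.05,90,0,0,0,0.045,0.25,0.04,90,0,0,0,0.054,0.295,0.02,90,0,0,0,0.06,0.325,0,90,0,0,0,0.062,0.34,-0.01,90,0,0,0,0.062,0.34,-0.01,90,0,0,0,0.062,0.34,-0.01,90])

```text
clock: 19.1
position: [0.6315, 0.0312, 0.1037]
ee_rot: [-0.001, 3.141, -0.002]
force: [0.3, 0.1, 0.9]
width: 0.981
gripper_force: 0.0
```

```bash
python3 w.py yel1;python3 - <<'E'
from h import *
im,c=load("yel1")
print("yellow",fit(im,c,.631,.0335,.032))
t=optics.get_image("top");cv2.imwrite("pics/top3.png",t);ct=optics.calibration("top")
print("blue",fit(t,ct,.569,-.3078,.149),fit(t,ct,.569,-.3078,.149,sgn=-1))
E
```

```text
19.1 [0.6315 0.0312 0.1037] [[-1.0, -0.0, 0.001], [-0.0, 1.0, -0.001], [-0.001, -0.001, -1.0]] [0.3 0.1 0.9]
yellow [6.00e+01 6.31e-01 3.15e-02]
blue [-0.9524  0.561  -0.3128] [15.0025  0.567  -0.3028]
```

Call:
arm_command(deltas=[0,0,0,0,0,-0.02,90,0,0,0,0,0,-0.05,90,0,0,0,0,0,-0.08,90,0,0,0,0,0,-0.098,90,0,0,0,0,0,-0.106,85,0,0,0,0,0,-0.107,78,0,0,0,0,0,-0.107,70,0,0,0,0,0,-0.107,62,0,0,0,0,0,-0.107,58,0,0,0,0,0,-0.107,58,0,0,0,0,0,-0.107,58,0,0,0,0,0,-0.107,58], force=25)

```text
clock: 20.4
position: [0.6322, 0.0327, -0.0028]
ee_rot: [-0.002, 3.139, -0.0]
force: [-2.0, -1.4, 6.7]
width: 0.699
gripper_force: 25.0
```

Call:
arm_command(deltas=[0,0,0,0,0,0.005,58,0,0,0,0,0,0.02,58,0,0,0,0,0,0.05,58,0,0,0,0,0,0.09,58,0,0,0,-0.002,-0.01,0.13,58,0,0,0,-0.006,-0.03,0.16,58,0,0,0,-0.011,-0.06,0.175,58,0,0,0,-0.018,-0.1,0.18,58,0,0,0,-0.025,-0.14,0.18,58,0,0,0,-0.033,-0.18,0.18,58,0,0,0,-0.04,-0.22,0.18,58,0,0,0,-0.047,-0.26,0.18,58,0,0,0,-0.054,-0.295,0.18,58,0,0,0,-0.06,-0.325,0.18,58,0,0,0,-0.062,-0.337,0.18,58,0,0,0,-0.062,-0.34,0.175,58,0,0,0,-0.062,-0.34,0.165,58,0,0,0,-0.062,-0.34,0.156,58,0,0,0,-0.062,-0.34,0.153,58,0,0,0,-0.062,-0.34,0.153,58])

```text
clock: 22.4
position: [0.5691, -0.3056, 0.1478]
ee_rot: [0.005, -3.14, -0.002]
force: [0.3, 0.3, -0.9]
width: 0.697
gripper_force: 25.0
```

```bash
python3 w.py st2; python3 -c "
from h import *
im,c=load('st2');cv2.imwrite('pics/st2c.png',cv2.resize(im[180:400,130:430],None,fx=2.5,fy=2.5))"
```

```text
22.4 [ 0.5691 -0.3056  0.1478] [[-1.0, -0.003, -0.002], [-0.003, 1.0, 0.001], [0.002, 0.001, -1.0]] [ 0.3  0.3 -0.9]
```

View pics/st2c.png

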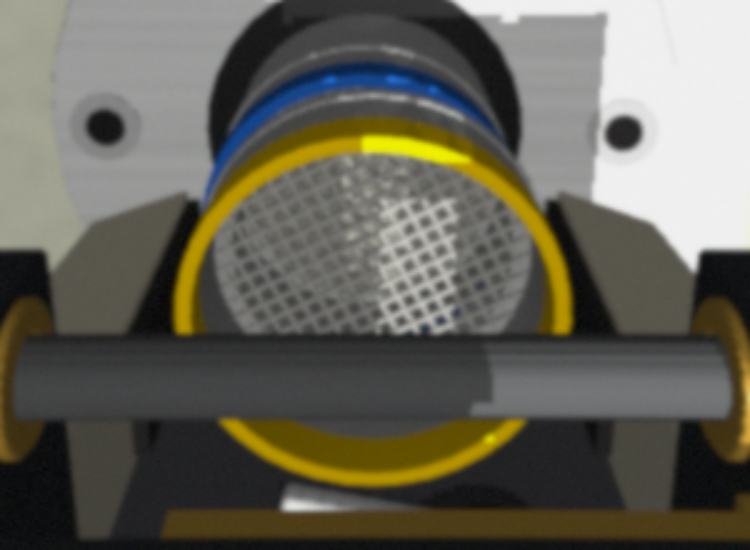

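The yellow sieve is about 2 mm above the blue one. The stack sits roughly 1.5 mm to the left, which matches the TCP reading, so I'll settle and recheck.

Call:
arm_command(deltas=[0,0,0,0,0,0,58,0,0,0,0,0,0,58,0,0,0,0,0,0,58])

```text
clock: 22.75
position: [0.5693, -0.3072, 0.1492]
ee_rot: [-0.002, 3.141, -0.0]
force: [-0.7, 0.3, -0.8]
width: 0.696
gripper_force: 25.0
```

Call:
arm_command(deltas=[0,0,0,0,0,-0.003,58,0,0,0,0,0,-0.006,58,0,0,0,0,0,-0.008,58,0,0,0,0,0,-0.0095,58,0,0,0,0,0,-0.0105,58,0,0,0,0,0,-0.011,58,0,0,0,0,0,-0.011,58])

```text
clock: 23.45
position: [0.5693, -0.3072, 0.1383]
ee_rot: [-0.002, 3.141, -0.0]
force: [-0.8, 0.4, 4.2]
width: 0.698
gripper_force: 25.0
```

Call:
arm_command(deltas=[0,0,0,0,0,-0.0005,58,0,0,0,0,0,-0.0005,58])

```text
clock: 23.65
position: [0.5694, -0.3072, 0.1382]
ee_rot: [-0.002, 3.141, -0.0]
force: [-2.5, 0.5, 7.2]
width: 0.696
gripper_force: 25.0
```

Home: -0.0028 + 0.141 = 0.1382. Next I'll release and go to red.

Call:
arm_command(deltas=[0,0,0,0,0,0.0004,58,0,0,0,0,0,0.0004,65,0,0,0,0,0,0.0004,70,0,0,0,0,0,0.0004,80,0,0,0,0,0,0.0004,88,0,0,0,0,0,0.015,90,0,0,0,0,0,0.045,90,0,0,0,0.007,0.05,0.05,90,0,0,0,0.014,0.1,0.05,90,0,0,0,0.021,0.15,0.05,90,0,0,0,0.028,0.2,0.05,90,0,0,0,0.035,0.25,0.05,90,0,0,0,0.042,0.3,0.03,90,0,0,0,0.049,0.35,0.01,90,0,0,0,0.056,0.4,-0.01,90,0,0,0,0.064,0.445,-0.03,90,0,0,0,0.068,0.47,-0.035,90,0,0,0,0.069,0.478,-0.035,90,0,0,0,0.069,0.478,-0.035,90,0,0,0,0.069,0.478,-0.035,90])

```text
clock: 25.65
position: [0.6387, 0.1692, 0.1033]
ee_rot: [-0.0, 3.141, -0.002]
force: [1.0, -0.6, -0.5]
width: 0.981
gripper_force: 0.0
```

```bash
python3 w.py red1;python3 - <<'E'
from h import *
im,c=load("red1")
print("red",fit(im,c,.6385,.1705,.032))
t=optics.get_image("top");cv2.imwrite("pics/top4.png",t);ct=optics.calibration("top")
p=proj(ct,[[.57,-.307,.15]])[0].astype(int)
cv2.imwrite("pics/c4.png",np.hstack([cv2.resize(im,(504,378)),cv2.resize(t[p[1]-32:p[1]+31,p[0]-24:p[0]+24],None,fx=6,fy=6)]))
E
```

```text
25.65 [0.6387 0.1692 0.1033] [[-1.0, -0.0, 0.001], [-0.0, 1.0, -0.001], [-0.001, -0.001, -1.0]] [ 1.  -0.6 -0.5]
red [59.769  0.639  0.17 ]
```

View pics/c4.png

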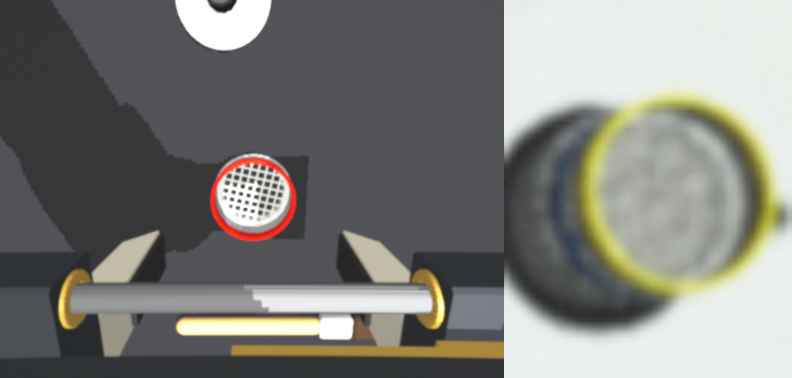

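The stack looks concentric (yellow on blue, parallax only). The red rim is centred at (253,199), aligned with the gripper. Next I'll grip it and carry it over.

Call:
arm_command(deltas=[0,0,0,0,0,-0.02,90,0,0,0,0,0,-0.05,90,0,0,0,0,0,-0.08,90,0,0,0,0,0,-0.098,90,0,0,0,0,0,-0.106,85,0,0,0,0,0,-0.107,78,0,0,0,0,0,-0.107,70,0,0,0,0,0,-0.107,62,0,0,0,0,0,-0.107,58,0,0,0,0,0,-0.107,58,0,0,0,0,0,-0.107,58,0,0,0,0,0,-0.107,58], force=25)

```text
clock: 26.95
position: [0.6391, 0.171, -0.0033]
ee_rot: [-0.002, 3.139, 0.001]
force: [-0.1, -0.6, 7.3]
width: 0.697
gripper_force: 25.0
```

Call:
arm_command(deltas=[0,0,0,0,0,0.005,58,0,0,0,0,0,0.02,58,0,0,0,0,0,0.05,58,0,0,0,0,0,0.09,58,0,0,0,-0.002,-0.012,0.13,58,0,0,0,-0.005,-0.035,0.165,58,0,0,0,-0.01,-0.07,0.19,58,0,0,0,-0.016,-0.11,0.2,58,0,0,0,-0.022,-0.15,0.2,58,0,0,0,-0.028,-0.19,0.2,58,0,0,0,-0.034,-0.23,0.2,58,0,0,0,-0.04,-0.27,0.2,58,0,0,0,-0.045,-0.31,0.2,58,0,0,0,-0.051,-0.35,0.2,58,0,0,0,-0.057,-0.39,0.2,58,0,0,0,-0.062,-0.43,0.2,58,0,0,0,-0.067,-0.46,0.2,58,0,0,0,-0.069,-0.475,0.2,58,0,0,0,-0.069,-0.478,0.2,58,0,0,0,-0.069,-0.478,0.2,58])

```text
clock: 28.95
position: [0.5697, -0.3058, 0.1956]
ee_rot: [-0.003, 3.141, 0.002]
force: [1.4, 1.0, -1.1]
width: 0.699
gripper_force: 25.0
```

Call:
arm_command(deltas=[0,0,0,0,0,-0.005,58,0,0,0,0,0,-0.015,58,0,0,0,0,0,-0.022,58,0,0,0,0,0,-0.024,58,0,0,0,0,0,-0.024,58,0,0,0,0,0,-0.024,58,0,0,0,0,0,-0.024,58])

```text
clock: 29.65
position: [0.5693, -0.3072, 0.1716]
ee_rot: [-0.002, 3.141, -0.0]
force: [-0.1, -0.5, -1.0]
width: 0.696
gripper_force: 25.0
```

Call:
arm_command(deltas=[0,0,0,0,0,-0.003,58,0,0,0,0,0,-0.005,58,0,0,0,0,0,-0.007,58,0,0,0,0,0,-0.008,58,0,0,0,0,0,-0.009,58,0,0,0,0,0,-0.0095,58,0,0,0,0,0,-0.0095,58])

```text
clock: 30.35
position: [0.5692, -0.3072, 0.1619]
ee_rot: [-0.002, 3.141, -0.0]
force: [0.3, 1.3, -0.0]
width: 0.696
gripper_force: 25.0
```

Call:
arm_command(deltas=[0,0,0,0,0,-0.0005,58,0,0,0,0,0,-0.0008,58,0,0,0,0,0,-0.0008,58])

```text
clock: 30.65
position: [0.5693, -0.3072, 0.1617]
ee_rot: [-0.002, 3.141, -0.0]
force: [-0.8, 1.0, 5.3]
width: 0.699
gripper_force: 25.0
```

Home. I'll release and go to the lid.

Call:
arm_command(deltas=[0,0,0,0,0,0.0006,58,0,0,0,0,0,0.0006,65,0,0,0,0,0,0.0006,70,0,0,0,0,0,0.0006,80,0,0,0,0,0,0.0006,88,0,0,0,0,0,0.015,90,0,0,0,0,0,0.045,90,0,0,0,-0.007,0.05,0.05,90,0,0,0,-0.015,0.1,0.05,70,0,0,0,-0.023,0.15,0.05,60,0,0,0,-0.031,0.2,0.05,60,0,0,0,-0.039,0.25,0.04,60,0,0,0,-0.047,0.3,0.02,60,0,0,0,-0.055,0.35,0,60,0,0,0,-0.063,0.4,-0.02,60,0,0,0,-0.069,0.44,-0.04,60,0,0,0,-0.071,0.457,-0.045,60,0,0,0,-0.071,0.457,-0.045,60,0,0,0,-0.071,0.457,-0.045,60,0,0,0,-0.071,0.457,-0.045,60])

```text
clock: 32.65
position: [0.499, 0.1487, 0.1169]
ee_rot: [0.0, 3.14, -0.0]
force: [-0.2, -0.1, -0.0]
width: 0.656
gripper_force: 0.0
```

```bash
python3 w.py lid1;python3 - <<'E'
from h import *
im,c=load("lid1")
print("lid",fit(im,c,.4985,.15,.012), "knob top",fit(im,c,.4985,.15,.040,.011,-1,span=.004))
E
```

```text
32.65 [0.499  0.1487 0.1169] [[-1.0, 0.0, 0.001], [0.0, 1.0, -0.0], [-0.001, -0.0, -1.0]] [-0.2 -0.1 -0. ]
lid [60.      0.4985  0.149 ] knob top [59.9727  0.4965  0.15  ]
```

View pics/lid1.png

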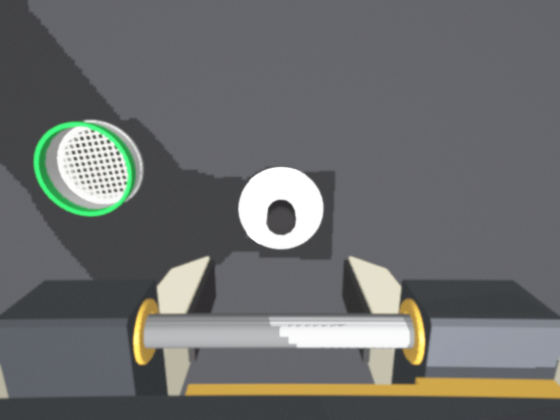

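The lid is at (281,208) and the knob at (281,218), centred under the gripper. The spare green sieve is clear at (90,168). Gripping the knob.

Call:
arm_command(deltas=[0,0,0,0,0,-0.02,60,0,0,0,0,0,-0.05,60,0,0,0,0,0,-0.08,60,0,0,0,0,0,-0.1,60,0,0,0,0,0,-0.11,60,0,0,0,0,0,-0.113,50,0,0,0,0,0,-0.114,40,0,0,0,0,0,-0.114,30,0,0,0,0,0,-0.114,25,0,0,0,0,0,-0.114,18,0,0,0,0,0,-0.114,15,0,0,0,0,0,-0.114,15,0,0,0,0,0,-0.114,15,0,0,0,0,0,-0.114,15], force=25)

```text
clock: 34.1
position: [0.5, 0.1496, 0.0038]
ee_rot: [-0.0, 3.138, 0.001]
force: [0.6, -0.4, 5.2]
width: 0.235
gripper_force: 26.2
```

Call:
arm_command(deltas=[0,0,0,0,0,0.005,15,0,0,0,0,0,0.02,15,0,0,0,0,0,0.05,15,0,0,0,0,0,0.09,15,0,0,0,0.002,-0.012,0.13,15,0,0,0,0.006,-0.035,0.17,15,0,0,0,0.011,-0.07,0.205,15,0,0,0,0.017,-0.11,0.225,15,0,0,0,0.023,-0.15,0.225,15,0,0,0,0.03,-0.19,0.225,15,0,0,0,0.036,-0.23,0.225,15,0,0,0,0.042,-0.27,0.225,15,0,0,0,0.048,-0.31,0.225,15,0,0,0,0.054,-0.35,0.225,15,0,0,0,0.06,-0.39,0.225,15,0,0,0,0.066,-0.42,0.225,15,0,0,0,0.07,-0.443,0.225,15,0,0,0,0.071,-0.455,0.225,15,0,0,0,0.071,-0.457,0.225,15,0,0,0,0.071,-0.457,0.225,15])

```text
clock: 36.1
position: [0.569, -0.3062, 0.2273]
ee_rot: [-0.003, 3.142, 0.001]
force: [-0.1, 0.3, -2.3]
width: 0.231
gripper_force: 25.7
```

Call:
arm_command(deltas=[0,0,0,0,0,-0.005,15,0,0,0,0,0,-0.015,15,0,0,0,0,0,-0.022,15,0,0,0,0,0,-0.024,15,0,0,0,0,0,-0.024,15,0,0,0,0,0,-0.024,15,0,0,0,0,0,-0.024,15])

```text
clock: 36.8
position: [0.5694, -0.3072, 0.2034]
ee_rot: [-0.002, 3.141, -0.0]
force: [0.3, 0.4, -1.1]
width: 0.237
gripper_force: 25.7
```

```bash
python3 w.py st5; python3 -c "
from h import *
im,c=load('st5');s=sensors.observe();print(fit(im,c,.569,-.307,s['position'][2]-.0035+.012))
cv2.imwrite('pics/st5c.png',cv2.resize(im[180:400,130:430],None,fx=2.5,fy=2.5))"
```

```text
36.8 [ 0.5694 -0.3072  0.2034] [[-1.0, -0.001, 0.001], [-0.001, 1.0, -0.0], [-0.001, -0.0, -1.0]] [ 0.3  0.4 -1.1]
[ 6.073   0.5645 -0.304 ]
```

View pics/st5c.png

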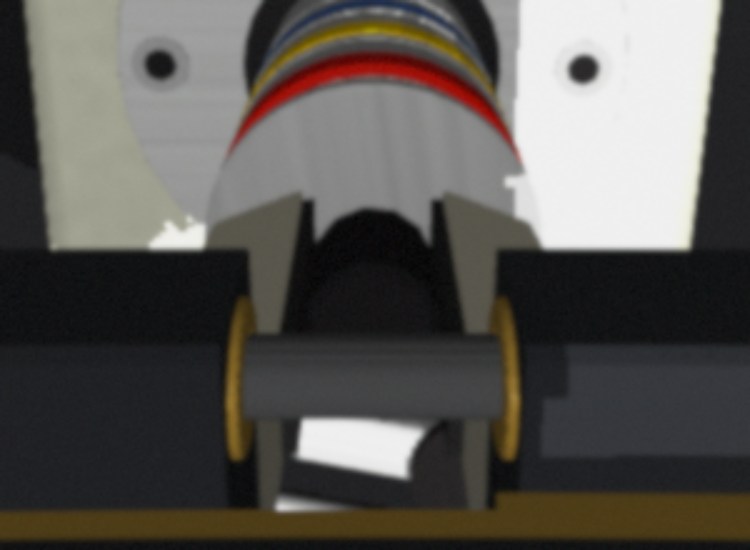

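The lid is held level above the red sieve and symmetric about u≈372 in the crop. Lowering it by about 11 mm.

Call:
arm_command(deltas=[0,0,0,0,0,-0.003,15,0,0,0,0,0,-0.005,15,0,0,0,0,0,-0.007,15,0,0,0,0,0,-0.0085,15,0,0,0,0,0,-0.0095,15,0,0,0,0,0,-0.0105,15,0,0,0,0,0,-0.0105,15])

```text
clock: 37.55
position: [0.5693, -0.3072, 0.1929]
ee_rot: [-0.002, 3.141, -0.0]
force: [-0.9, 0.3, 2.0]
width: 0.231
gripper_force: 26.3
```

Call:
arm_command(deltas=[0,0,0,0,0,-0.0005,15,0,0,0,0,0,-0.0008,15,0,0,0,0,0,-0.0008,15])

```text
clock: 37.85
position: [0.5695, -0.3073, 0.1929]
ee_rot: [-0.002, 3.14, -0.001]
force: [-1.4, 0.7, 8.9]
width: 0.238
gripper_force: 27.4
```

Contact is firm at the expected home height of 0.1928. I'll release, rise and back away.

Call:
arm_command(deltas=[0,0,0,0,0,0.0006,15,0,0,0,0,0,0.0006,25,0,0,0,0,0,0.0006,32,0,0,0,0,0,0.0006,45,0,0,0,0,0,0.0006,55,0,0,0,0,0,0.01,60,0,0,0,0,0,0.03,60,0,0,0,0,0,0.06,60,0,0,0,0,0.03,0.08,60,0,0,0,0,0.07,0.08,60,0,0,0,0,0.11,0.08,60,0,0,0,0,0.15,0.08,60,0,0,0,0,0.19,0.08,60,0,0,0,0,0.23,0.08,60,0,0,0,0,0.26,0.08,60,0,0,0,0,0.26,0.08,60,0,0,0,0,0.26,0.08,60])

```text
clock: 39.55
position: [0.5691, -0.0467, 0.2719]
ee_rot: [0.005, -3.141, 0.0]
force: [0.2, -1.7, 0.2]
width: 0.649
gripper_force: 0.0
```

```bash
python3 - <<'E'
from h import *
a=optics.get_image("scene");t=optics.get_image("top");cs=optics.calibration("scene");ct=optics.calibration("top")
def crop(i,c):
    p=proj(c,[[.57,-.307,.15]])[0].astype(int);return cv2.resize(i[max(p[1]-66,0):p[1]+66,p[0]-66:p[0]+66],(396,396),interpolation=2)
cv2.imwrite("pics/fin.png",np.hstack([crop(a,cs),crop(t,ct)]))
E
```

```text
(no output)
```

View pics/fin.png

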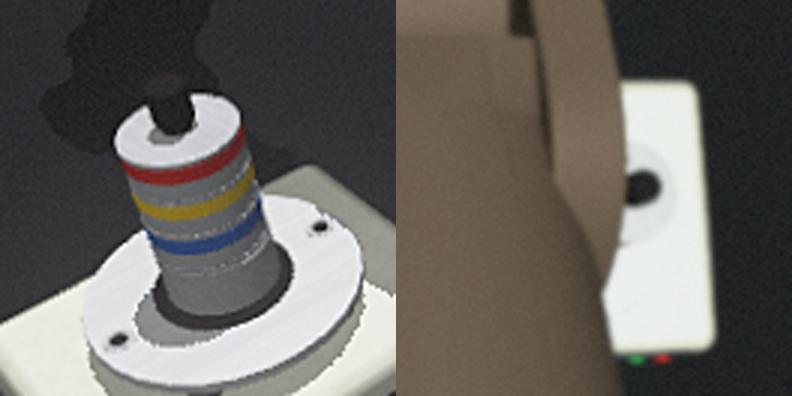

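The scene view shows the full stack standing straight on the pad: pan, blue, yellow, red, then the lid with its knob. The gripper is clear, so I'm handing it in.

```bash
python3 -c "
from cell import arm;print(arm.sign_off())"
```

```text
the job is handed in; nothing more can be done
None
```

The sieve stack is built on the pad (pan, blue, yellow, red, lid), every piece home at its expected height and released; the job was handed in at about 40 s, with no verdict returned.

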